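Seat the board carrier on its rotary stand

TASK

Mount the board carrier plate (aluminium with an orange hub) on the round grey stand: lift it, lower it over the central shaft with its slot over the brass anti-rotation pin, turning it gently until the pin drops into the slot, then press it down steadily until it sits fully home and flush on the seat, and let go. Never push hard on the stand, pin or shaft (stay under 30 N), and leave the other things on the bench alone.

Things in the scene. Friction and masses are not known exactly. Their poses are not given: they have to be found in the camera images.
- stand: Grey round board stand, fixed on the blue mat: foot 124 mm across; seat (flat round top) 112 mm across, 30 mm above its underside. Origin at the centre of the underside, z up. A fixed steel shaft, 12 mm across, rises 37 mm above the seat's centre, its top 6 mm tapering to 4 mm across.
- shaft_seat (a point): Point on the shaft axis at the height of the stand's seat; axes as the stand's.
- mark (a point): White mark on the seat's rim, 51 mm from the shaft along the stand's +x. The brass anti-rotation pin is 6 mm across, 34 mm from the shaft axis, 13 mm tall above the seat, its top 3 mm tapering to 2.6 mm. Its direction from the shaft is not measured: anywhere within 0.5 rad either side of this mark, to be found by eye or by feel. It stands on a dark clamped ring and does not turn.
- collar (a joint): Black rubber collar round the shaft, 34 mm across. Value in m: 0 = raised 9 mm above the seat (start), 0.009 = pushed down level with the seat. It bears the plate's weight, slides down under a steady push of about 8 N (the plate's weight counts towards it) and stays where it is pushed.
- hub (a point): Centre of the carrier plate, 30 mm above its underside, on the bore's axis; good to grip. Aluminium plate 110 (its x) x 90 (y) x 6 mm, about 0.2 kg, lying flat on the 3 mm mat; orange hub on top, 28 x 28 mm square with sides along plate x and y, 40 mm tall (46 mm in all). A bore 14 mm across goes right through. Dark strips 4 mm tall lie along the plate's long edges.
- slot (a point): Centre of the slot in the plate that takes the pin, at the underside: 34 mm from the plate's centre along plate +x; the slot is 11 mm long radially, 8 mm across, and goes through.
- phone_mid (a point): Bystander, leave alone: smartphone lying flat, black, 148 x 72 x 8 mm. Point at its middle.
- bottle_mid (a point): Bystander, leave alone: amber dropper bottle, 34 mm across, 95 mm tall. Point at its middle.
- flux_mid (a point): Bystander, leave alone: small white flux jar with blue cap, 38 mm across, 30 mm tall. Point at its middle.
- mug_mid (a point): Bystander, leave alone: white mug, 82 mm across, 95 mm tall. Point at its middle.
- charger_mid (a point): Bystander, leave alone: white charger cube, 45 x 45 x 28 mm. Point at its middle.
- driver_mid (a point): Bystander, leave alone: red-handled screwdriver lying flat, 150 mm long. Point at its middle.
- chips_mid (a point): Bystander, leave alone: grey parts tray with small compartments, 90 x 120 x 22 mm. Point at its middle.
- tweezers_mid (a point): Bystander, leave alone: steel tweezers lying flat, 120 mm long. Point at its middle.
There are look-alikes about, which are no part of the job. What is shaped like the part that bears hub but pink is not meant.

How it is judged:
By the outcome, as a careful person would: the job done as asked, in the order asked, and still so for the second after the job is handed in, with the robot touching nothing.
It also fails if it takes over 54 s, if anything falls off the work surface, if the arm or the gripper's body presses on something with over 40 N, if the wrist force passes 120 N, or if a joint passes its speed limit or range.

ROBOT

A 6-joint arm with a two-finger parallel gripper is mounted at the origin on the work surface. World frame = base frame: x ahead of the robot, y to its left, z up, the work surface at z = 0. Lengths are in mm, angles in degrees, forces in N, time in s.
With the tool pointing down it reaches from about 350 to 850 mm from the base axis. Payload 8.1 kg.
Tool frame: the origin (TCP) lies midway between the tips of the shut fingers; the grasp point (between the pads) lies 19 mm behind it; z points along the fingers, y is the direction in which the jaws open and shut (so a half turn about z gives the same grasp; the last joint's range is limited). The gripper opens to 85 mm and grips with 20 to 120 N. Pads are 22 mm wide; open, the fingers measure 114 mm over their backs; the gripper's body (76 mm by 85 mm) begins 54 mm behind the grasp point. The pads swing forward as they close: fully open they stand 13 mm farther back than shut.
Start: joints at [63.976, 7.471, 85.268, -0, 87.261, -4.893], TCP at [216.277, 559.669, 231.292] pointing down, gripper open.
Joint ranges: [-169.43, 169.43], [-51.17, 129.36], [1.28, 143.12], [-76.62, 256.62], [0, 156.53], [-152.29, 152.29]. Speed limits (degrees/s): [136.94, 136.94, 159.86, 180, 180, 180].

INTERFACE

Orientations are given as [roll, pitch, yaw] about the fixed x, y, z axes, in that order (R = Rz(yaw) Ry(pitch) Rx(roll)).
In Python, from bench import r gives the robot as it stands.
- The arm moves only by the shell command python3 -m jog 'ROWS' [FORCE]. ROWS is JSON, a list of rows, each a list of 5 numbers: the shift along the tool's x, y, z in m, then the turn about the tool's z in rad, then the opening, from 0 (shut) to 1 (fully open). A call has 1 to 20 rows; each row is the pose to reach, as a shift and turn from the pose measured when the call began, along the tool's axes at that moment; what a row does not reach only later rows make up. A row lasts 1/10 s, in which the tool goes at most 50 mm and 8.59 degrees, less where a joint would pass 70% of its speed; a pose out of reach is approached as far as the arm can. A call with a gripper value outside its range is refused whole. The fingers move at their own pace and stop on an object; FORCE is the grip in N (left out, the last holds). Time passes only in rows, so rows that repeat a pose let the fingers close. It gives the time, the measured TCP pose, the force and the opening at its end, in the units of the state.
- r.sense(): the state, without advancing time (a new reading comes with each control period).
- r.snapshot(name): name is "scene" or "side" or "wrist"; returns a dict with "pixels" (420x560x3 uint8, red, green, blue), "K" (3x3 intrinsics, pixels), "R" (3x3) and "t" (3): a world point X has camera coordinates R X + t. Camera axes: x right, y down, z forward; pixel columns grow to the right and rows downward; lengths in mm; the calibration is good to about 2 mm. A picture is of the moment at which its call begins. There is no depth.
- r.hand_in(): hands the job in, once; it reports no verdict.
The state is a dict: "time": time; "joint_pos": joint angles; "qd": joint speeds; "joint_efforts": joint torques, N m; "tool_pos": TCP position; "tcp_rot": TCP orientation; "ft_force": force on the tool from outside, world axes, zero at the start; "wrist_torque": the same for the moment, N m; "finger_gap": finger opening in mm.
Only numpy, scipy, OpenCV 4.12 (cv2) and the standard library are available. Lean on these libraries where they do the work, as an engineer would, in place of code of your own. Each camera call takes 0.05 s, during which the arm holds its last target.

## Working session

There is one attempt and no reset: what is moved stays moved. The work goes in short steps, Python scripts to look and compute and a shell command to move; the robot and the scene stay as the last step left them, time stands still between calls to the robot, and variables do not carry over. Pictures are saved under pics/ and viewed, and the job is handed in when it is done.

```bash
ls; mkdir -p pics
python3 - <<'E'
from bench import r
import cv2,pickle
s=r.sense();print(s)
for n in("scene","side","wrist"):
    d=r.snapshot(n);pickle.dump(d,open(f'{n}0.pkl','wb'))
    cv2.imwrite(f'pics/{n}0.png',d['pixels'][:,:,::-1])
    print(n,d['K'],d['R'],d['t'])
E
```

```text
pics
{'time': 0.0, 'joint_pos': array([ 6.39759895e+01,  7.51390764e+00,  8.53312309e+01, -2.97387531e-04,
        8.72610351e+01, -4.89111951e+00]), 'qd': array([-0.08232672,  0.0326922 ,  0.06512931, -0.01216337,  0.11875902,
       -0.00390946]), 'joint_efforts': array([-2.41259790e-03, -5.69420063e+01, -5.00538468e+01, -6.47102897e-04,
        1.51854067e-02,  5.16394300e-05]), 'tool_pos': array([216.03507176, 559.15827824, 230.23823994]), 'tcp_rot': array([-1.79894188e+02, -8.75668421e-03,  1.58867115e+02]), 'ft_force': array([-0.26589687, -0.37167874, -0.24214249]), 'wrist_torque': array([-0.01265959,  0.0212401 , -0.01599937]), 'finger_gap': 85.31915269128226}
scene [[501.15169673   0.         278.89358405]
 [  0.         501.15169673 210.56972915]
 [  0.           0.           1.        ]] [[ 0.86994981  0.49273745  0.01992797]
 [ 0.35884891 -0.60481097 -0.71093681]
 [-0.33825253  0.62563048 -0.70297349]] [-388.58557619 -127.01077829 1608.27706313]
side [[544.6735826    0.         285.4208611 ]
 [  0.         544.6735826  212.12539037]
 [  0.           0.           1.        ]] [[ 9.99583199e-01 -2.10019824e-02  1.98076871e-02]
 [-4.75400597e-04 -6.98001387e-01 -7.16096249e-01]
 [ 2.88652339e-02  7.15788363e-01 -6.97720444e-01]] [-452.72149272   36.70307489 1901.55162637]
wrist [[299.13211585   0.         284.4406898 ]
 [  0.         299.13211585 209.65131662]
 [  0.           0.           1.        ]] [[ 3.61185553e-01  9.32493714e-01 -6.85632810e-04]
 [ 8.84672344e-01 -3.42430135e-01  3.16380225e-01]
 [ 2.94787790e-01 -1.14878527e-01 -9.48632217e-01]] [-598.09586511  -41.55336184  378.56111927]
```

View pics/scene0.png

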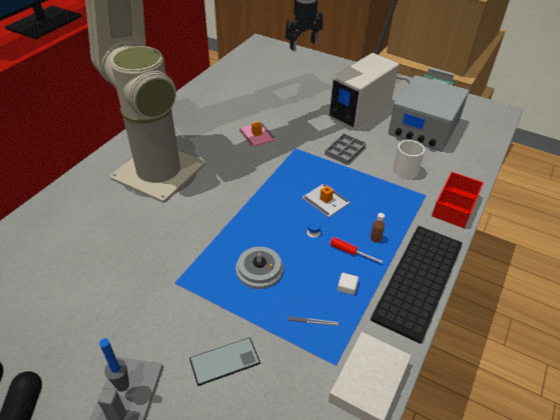

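View pics/side0.png

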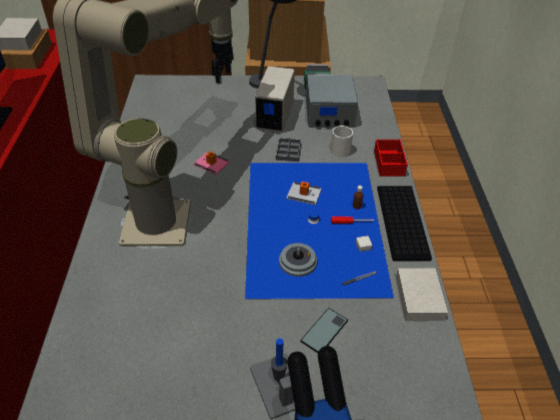

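View pics/wrist0.png

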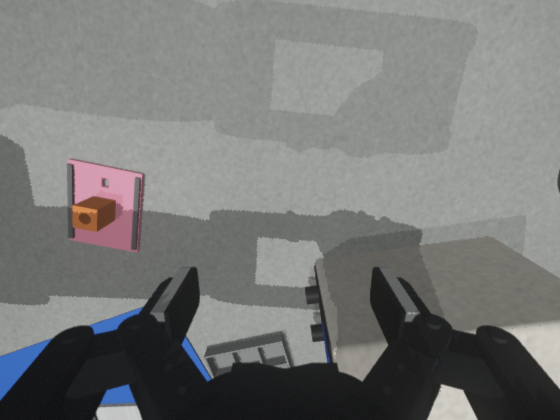

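Two plates have an orange hub: a pink one at scene (257,132) / side (211,161), and a bare-aluminium one on the blue mat at scene (327,198) / side (304,192). The task asks for aluminium and rules out pink, so it's the one on the mat. I'll confirm with an enlarged crop.

```bash
cat > h.py <<'E'
import numpy as np,cv2,pickle
def ld(n): return pickle.load(open(n+'.pkl','rb'))
def ray(d,u,v):
    C=-d['R'].T@d['t']; w=d['R'].T@np.linalg.inv(d['K'])@np.array([u,v,1.]); return C,w/np.linalg.norm(w)
def onz(d,u,v,z):
    C,w=ray(d,u,v); return C+w*(z-C[2])/w[2]
def proj(d,X):
    p=d['K']@(d['R']@np.asarray(X,float)+d['t']); return p[:2]/p[2]
def tri(L):
    A=np.zeros((3,3));b=np.zeros(3)
    for d,u,v in L:
        C,w=ray(d,u,v);P=np.eye(3)-np.outer(w,w);A+=P;b+=P@C
    return np.linalg.solve(A,b)
def snap(n,tag):
    from bench import r
    d=r.snapshot(n);pickle.dump(d,open(n+tag+'.pkl','wb'));cv2.imwrite(f'pics/{n}{tag}.png',d['pixels'][:,:,::-1]);return d
def crop(d,x0,y0,w,h,k,name):
    cv2.imwrite('pics/'+name,cv2.resize(d['pixels'][y0:y0+h,x0:x0+w,::-1],None,fx=k,fy=k,interpolation=cv2.INTER_CUBIC))
E
python3 - <<'E'
from h import *
a=ld('scene0');b=ld('side0')
ca=a['pixels'][175:225,295:360,::-1];cs=a['pixels'][235:295,225:295,::-1]
da=b['pixels'][170:220,275:340,::-1];ds=b['pixels'][230:285,270:330,::-1]
f=lambda x:cv2.resize(x,(390,295),interpolation=cv2.INTER_CUBIC)
cv2.imwrite('pics/crop0.png',np.vstack([np.hstack([f(ca),f(cs)]),np.hstack([f(da),f(ds)])]))
# orange hub centroid
for d in(a,b):
    h=cv2.cvtColor(d['pixels'],cv2.COLOR_RGB2HSV)
    m=cv2.inRange(h,(5,150,80),(20,255,255));n,_,st,c=cv2.connectedComponentsWithStats(m)
    for i in range(1,n):
        if st[i,4]>25: print(st[i],c[i])
print(tri([(a,327,192),(b,304.5,188)]), onz(a,327,198,9),onz(a,260,266,33),onz(b,298,259,33))
E
```

```text
[ 214    0   80   61 2859] [250.11367611  20.90346275]
[ 297    0   73   61 2589] [339.46697567  28.7191966 ]
[208  50   6  16  38] [209.26315789  56.63157895]
[252 122  10  14 120] [256.36666667 128.45833333]
[502 146  27  20  78] [514.17948718 155.06410256]
[528 149  17  10  40] [536.45  152.375]
[545 165  15  16  63] [551.82539683 171.49206349]
[321 186  12  17 154] [326.18181818 193.79220779]
[489 195  23   8  39] [500.02564103 198.94871795]
[536 210  16   7  31] [543.58064516 212.74193548]
[374 221   9   7  49] [378.12244898 224.42857143]
[ 403  229  125  191 7259] [463.30238325 338.10635074]
[503 304  30  24 117] [514.96581197 317.23931624]
[528 313  11  10  32] [532.5  317.25]
[541 317  10  12  37] [545.16216216 322.59459459]
[553 322   7  10  29] [556.37931034 327.27586207]
[500 324  13  22  66] [506.57575758 335.10606061]
[537 329  17   8  39] [544.38461538 332.61538462]
[525 336  23  17  80] [535.175 343.925]
[541 349  19  30 150] [550.28       362.27333333]
[488 371  30  16  66] [502.8030303  379.07575758]
[526 380  23  22  72] [539.58333333 391.76388889]
[494 386   8  10  29] [497.75862069 390.34482759]
[513 395  16  17  49] [520.44897959 401.26530612]
[485 398  15   8  37] [492.43243243 401.2972973 ]
[527 400  33  20 221] [545.31674208 410.14027149]
[298   0  26   2  32] [3.1196875e+02 1.8750000e-01]
[321  20   8  44 178] [323.93258427  46.75280899]
[  1  30  47  25 206] [26.26699029 47.01941748]
[246  48  15  19 127] [251.81102362  60.73228346]
[264  59  43   9 222] [285.31981982  63.31081081]
[  392   103   168   317 20199] [474.06435962 275.51111441]
[206 152   9  13  57] [209.35087719 156.49122807]
[300 182   9  13  89] [303.59550562 187.97752809]
[525.25409764 151.18431267  31.83216711] [526.54007529 154.89499715   9.        ] [ 497.729718   -190.73831586   33.        ] [ 488.56772744 -197.52454092   33.        ]
```

View pics/crop0.png

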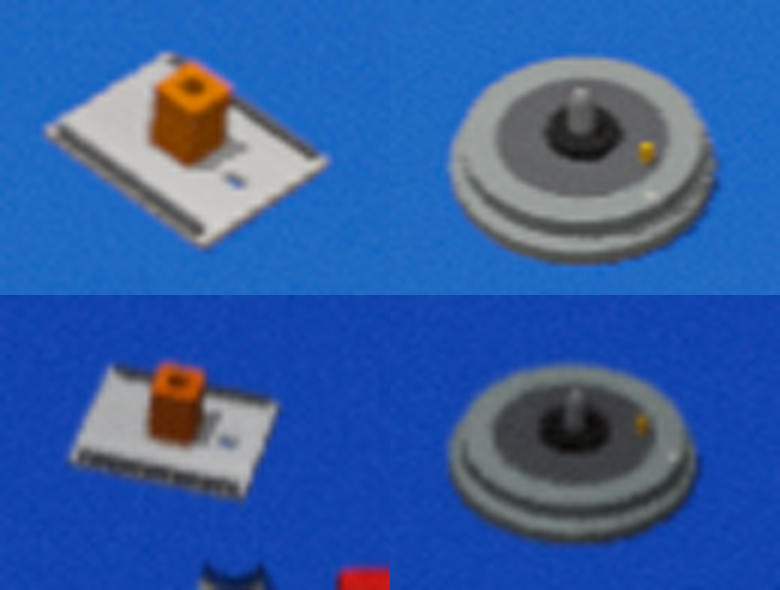

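Confirmed: the plate at scene (327,198) is bare aluminium, with its slot at scene (334,206), and the other one is pink. The brass pin shows at scene (271,265) and side (309,254).

Run:
```python
from h import *
a=ld('scene0');b=ld('side0')
S=[onz(a,334,205.7,8),onz(b,313,194.7,8)]
T=[onz(a,295+193/6,175+85/5.9,49),onz(b,275+178/6,170+(381-295)/5.9,49)]
print('slot',S,'hubtop',T)
ps=np.mean(S,0)-np.mean(T,0);print('yaw',[np.degrees(np.arctan2(*(s-t)[1::-1])) for s,t in zip(S,T)],[np.linalg.norm((s-t)[:2]) for s,t in zip(S,T)])
# corners side/scene
for d,c in((a,[(165,53),(328,160),(205,247),(47,130)]),):
    P=[onz(d,295+x/6,175+y/5.9,9)[:2] for x,y in c];print(np.round(P,1),np.mean(P,0))
P=[onz(b,275+x/6,170+(y-295)/5.9,9)[:2] for x,y in [(113,368),(278,403),(245,497),(70,460)]];print(np.round(P,1),np.mean(P,0))
# shaft top z=70
q=lambda x,y:(225+(x-390)/5.571,235+y/4.917); q2=lambda x,y:(270+(x-390)/6.5,230+(y-295)/5.364)
A=[onz(a,*q(581,92),70),onz(b,*q2(575,392),70)]
B=[onz(a,*q(647,145),45),onz(b,*q2(642,418),45)]
M=[onz(a,*q(651,194),33),onz(b,*q2(674,456),33)]
print('shaft',A);print('pin',B);print('mark',M)
for i in(0,1):print([np.degrees(np.arctan2(*(x[i]-A[i])[1::-1])) for x in(B,M)],[np.linalg.norm((x[i]-A[i])[:2]) for x in(B,M)])
from bench import r;s=r.sense();print(s['tool_pos'],s['tcp_rot'])
```

```text
slot [array([558.79049228, 136.22053003,   8.        ]), array([557.402088  , 136.09891252,   8.        ])] hubtop [array([526.24137983, 148.58173768,  49.        ]), array([525.24407474, 145.93759582,  49.        ])]
yaw [np.float64(-20.795322921104113), np.float64(-17.01139200726532)] [np.float64(34.81729707207176), np.float64(33.62941429179078)]
[[486.7 205.5]
 [593.3 173.5]
 [566.9  85.4]
 [461.4 121.1]] [527.06436862 146.39261298]
[[488.8 203.9]
 [590.5 170.4]
 [564.6  83.9]
 [459.8 117.2]] [525.91272776 143.84563845]
shaft [array([ 491.13695876, -182.85635822,   70.        ]), array([ 489.22886278, -183.69572731,   70.        ])]
pin [array([ 524.86843059, -180.30412426,   45.        ]), array([ 523.44202465, -182.28240846,   45.        ])]
mark [array([ 538.01018922, -199.06015362,   33.        ]), array([ 538.85723559, -202.01205196,   33.        ])]
[np.float64(4.326942300731779), np.float64(-19.069961550851055)] [np.float64(33.82788923929284), np.float64(49.59498684138773)]
[np.float64(2.365498734451058), np.float64(-20.2575715808477)] [np.float64(34.24234097388696), np.float64(52.9005022332097)]
[216.06538485 559.28939787 230.4670693 ] [-1.79917623e+02 -7.81771877e-03  1.58869829e+02]
```

Run:
```python
from h import *
a=ld('scene0');b=ld('side0')
print(tri([(a,397,60),(b,293,70)]),tri([(a,332,79),(b,258,99)]),tri([(a,410,146),(b,343,129)]))
C=-ld('wrist0')['R'].T@ld('wrist0')['t'];print(C)
for n in [(a,314,231)]: print(onz(*n,20))
```

```text
[498.31865251 746.42350517 180.43093771] [351.62612493 522.22353222 174.76193198] [684.42698292 400.00143398 110.99591716]
[141.1895     586.98005487 371.85186168]
[557.99251507   2.71132603  20.        ]
```

```bash
python3 -m jog '[[-0.03,-0.02,0,0,1],[-0.066,-0.041,0,0,1],[-0.1,-0.06,0,0,1],[-0.14,-0.087,0,-0.01,1],[-0.18,-0.112,0,-0.02,1],[-0.22,-0.137,0,-0.03,1],[-0.26,-0.162,0.01,-0.04,1],[-0.3,-0.187,0.02,-0.05,1],[-0.34,-0.212,0.03,-0.058,1],[-0.38,-0.237,0.03,-0.058,1],[-0.41,-0.256,0.03,-0.058,1],[-0.43,-0.268,0.03,-0.058,1],[-0.438,-0.273,0.03,-0.058,1],[-0.438,-0.273,0.03,-0.058,1],[-0.438,-0.273,0.03,-0.058,1]]' 60
python3 - <<'E'
from h import *
d=snap('wrist','1')
h=cv2.cvtColor(d['pixels'],cv2.COLOR_RGB2HSV)
E
```

```text
time: 1.65
tool_pos: [525.6, 147.5, 200.6]
tcp_rot: [-179.9, -0.1, 162.2]
ft_force: [0.9, -0.0, 0.0]
finger_gap: 85.2
```

View pics/wrist1.png

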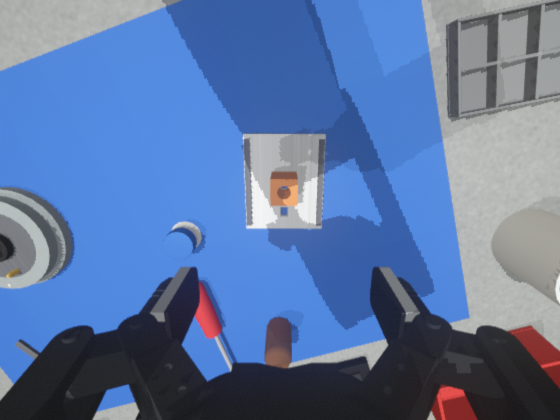

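The wrist view shows the aluminium plate at (285,181), its bore at (284,192) and the slot at (284,211). The stand's edge, with the pin at (13,272), shows on the left.

Run:
```python
from h import *
d=ld('wrist1');p=d['pixels']
crop(d,230,120,110,125,5,'w1c.png')
h=cv2.cvtColor(p,cv2.COLOR_RGB2HSV)
m=cv2.inRange(h,(0,0,130),(180,60,255));m|=cv2.inRange(h,(0,100,60),(20,255,255))
m[:, :235]=0;m[:,340:]=0;m[:125]=0;m[240:]=0
m=cv2.morphologyEx(m,cv2.MORPH_CLOSE,np.ones((9,9)))
c=max(cv2.findContours(m,0,1)[0],key=cv2.contourArea)
pts=np.array([onz(d,u,v,9)[:2] for u,v in c[:,0]],np.float32)
print(cv2.minAreaRect(pts))
mb=cv2.inRange(h,(100,100,0),(130,255,255))[200:222,274:294];ys,xs=np.nonzero(mb);print('slot px',xs.mean()+274,ys.mean()+200,len(xs))
print('slot',onz(d,xs.mean()+274,ys.mean()+200,7),'bore',onz(d,284,192,49))
```

```text
((524.3160400390625, 145.43307495117188), (89.76538848876953, 109.73591613769531), 72.01024627685547)
slot px 283.5 210.5 36
slot [555.97391649 135.1103421    7.        ] bore [523.94082258 146.12976936  49.        ]
```

View pics/w1c.png

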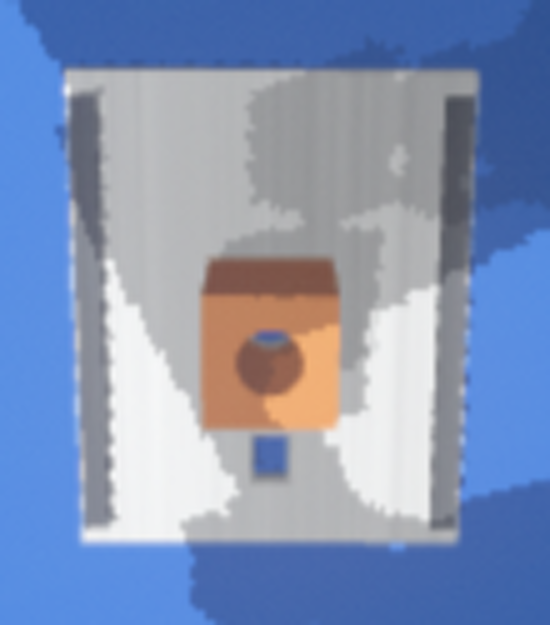

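```bash
python3 -m jog '[[0,-0.001,0.03,0.003,1],[0.001,-0.002,0.07,0.003,1],[0.001,-0.002,0.11,0.003,1],[0.001,-0.002,0.145,0.003,1],[0.001,-0.002,0.17,0.003,1],[0.001,-0.002,0.18,0.003,1],[0.001,-0.002,0.183,0.003,1],[0.001,-0.002,0.183,0.003,0.6],[0.001,-0.002,0.183,0.003,0.4],[0.001,-0.002,0.183,0.003,0.2],[0.001,-0.002,0.183,0.003,0.1],[0.001,-0.002,0.183,0.003,0.1],[0.001,-0.002,0.183,0.003,0.1],[0.001,-0.002,0.183,0.003,0.1]]' 60
```

```text
time: 3.1
tool_pos: [524.9, 146.2, 19.1]
tcp_rot: [-180.0, 0.1, 162.1]
ft_force: [-1.3, 0.5, 4.8]
finger_gap: 26.8
```

```bash
python3 -m jog '[[0,0,-0.005,0,0.1],[0,0,-0.015,0,0.1],[0,0,-0.035,0,0.1],[0,0,-0.07,0,0.1],[0,0,-0.105,0,0.1],[0,0,-0.13,0,0.1],[0,0,-0.14,0,0.1],[0,0,-0.14,0,0.1],[0,0,-0.14,0,0.1]]' 60
python3 - <<'E'
from h import *
d=snap('wrist','2');snap('side','2');snap('scene','2')
from bench import r
s=r.sense();print(s['tool_pos'],s['tcp_rot'],s['ft_force'],s['finger_gap'])
cv2.imwrite('pics/c2.png',np.hstack([d['pixels'][:,:,::-1][100:420,:400],cv2.resize(ld('side2')['pixels'][130:290,250:400,::-1],(300,320))]))
E
```

```text
time: 4.0
tool_pos: [523.9, 146.1, 157.7]
tcp_rot: [-179.9, -0.0, 162.1]
ft_force: [-0.7, 1.2, -3.1]
finger_gap: 27.5
[523.41596647 146.06435155 156.89744387] [-1.79899108e+02 -1.12092430e-01  1.62074557e+02] [ 0.26417906  0.23380825 -2.53400708] 27.09198556947587
```

View pics/c2.png

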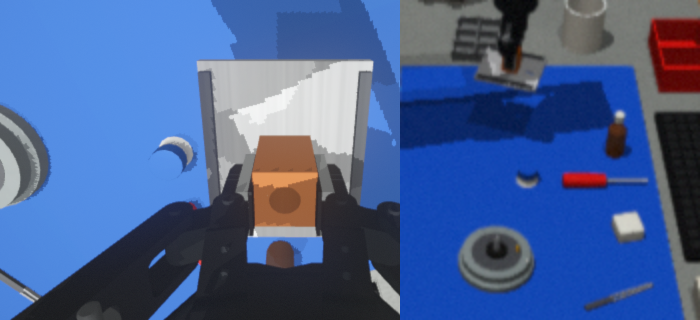

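The plate is held level in the grip. I'll carry it to about 150 mm from the stand and measure the stand with the wrist camera.

```bash
python3 -m jog '[[-0.002,-0.01,0,-0.03,0.1],[-0.004,-0.03,0,-0.07,0.1],[-0.007,-0.055,0,-0.12,0.1],[-0.011,-0.085,0,-0.18,0.1],[-0.015,-0.115,0,-0.25,0.1],[-0.018,-0.14,0,-0.31,0.1],[-0.02,-0.16,0,-0.35,0.1],[-0.022,-0.173,0,-0.37,0.1],[-0.022,-0.178,0,-0.372,0.1],[-0.022,-0.178,0,-0.372,0.1],[-0.022,-0.178,0,-0.372,0.1]]' 60
python3 - <<'E'
from h import *
d=snap('wrist','3')
from bench import r
s=r.sense();print(s['tool_pos'],s['tcp_rot'],s['ft_force'],s['finger_gap'])
E
```

```text
time: 5.25
tool_pos: [489.4, -29.5, 156.7]
tcp_rot: [-180.0, -0.2, -176.6]
ft_force: [0.5, -0.2, -2.2]
finger_gap: 27.2
[489.48488791 -29.37259196 156.80957041] [-1.79973582e+02 -1.70364352e-01 -1.76605383e+02] [ 1.26376679 -0.90527803 -1.73265123] 27.04633044746584
```

View pics/wrist3.png

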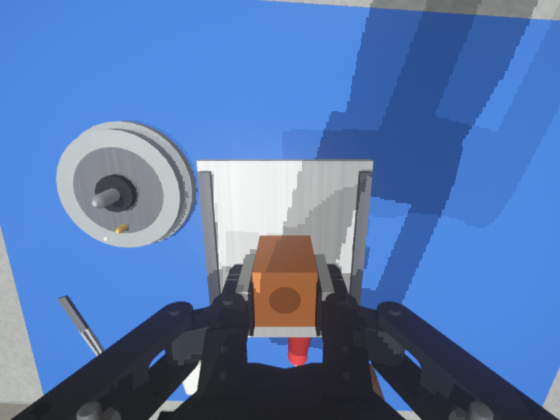

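The wrist view shows the stand's seat centred near (119,187), the shaft tip near (99,200), the pin at (122,229), the mark at (105,239) and the bore at (285,300).

Run:
```python
from h import *
d=ld('wrist3');p=d['pixels']
crop(d,50,115,150,140,5,'w3c.png')
crop(d,235,225,100,120,5,'w3h.png')
```

```text
(no output)
```

View pics/w3c.png

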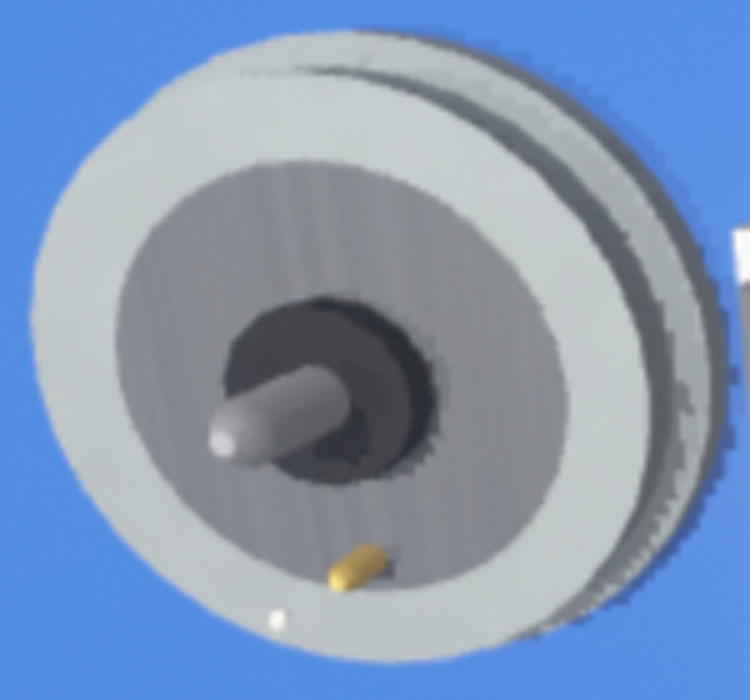

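View pics/w3h.png

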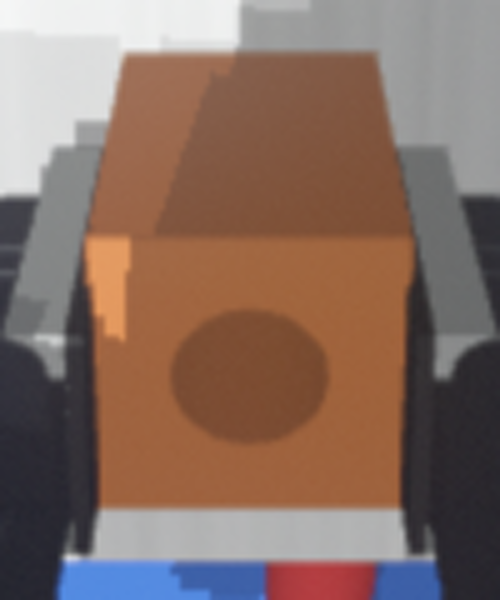

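Run:
```python
from h import *
d=ld('wrist3')
o=lambda c:((c[0]+.5)/5-.5+50,(c[1]+.5)/5-.5+115)
def fit(L,z):
    P=np.array([onz(d,*o(c),z)[:2] for c in L]);A=np.c_[2*P,np.ones(len(P))];s=np.linalg.lstsq(A,(P**2).sum(1),rcond=None)[0]
    return s[:2],np.sqrt(s[2]+s[:2]@s[:2])
print('ring',fit([(116,335),(160,230),(310,160),(420,185),(510,265),(568,405),(545,500),(480,565),(290,565),(180,460)],33))
print('seat',fit([(33,320),(60,450),(150,560),(260,635),(400,662),(530,630),(620,530),(650,415)],33))
tip=onz(d,*o((222,442)),70);pin=onz(d,*o((341,577)),46);mk=onz(d,*o((277,620)),33)
print('tip',tip,'pin',pin,'mark',mk)
c=fit([(116,335),(160,230),(310,160),(420,185),(510,265),(568,405),(545,500),(480,565),(290,565),(180,460)],33)[0]
for q in(tip[:2],c):
  for x in(pin,mk): v=x[:2]-q;print(np.degrees(np.arctan2(v[1],v[0])),np.hypot(*v))
T=np.array([489.5,-29.4])
b=onz(d,235+250.5/5-.5,225+376.5/5-.5,156.8+29.9)
print('bore',b[:2]-T)
# slot direction via plate edges (top edge corners) at underside top z
zt=156.8-19.1+9
P=[onz(d,u,v,zt)[:2] for u,v in((197.5,160.5),(372.5,160.5))];print(P,'edge dir',np.degrees(np.arctan2(*(P[1]-P[0])[::-1])),np.linalg.norm(P[1]-P[0]), (P[0]+P[1])/2-T)
```

```text
ring (array([ 487.78883432, -182.67323196]), np.float64(39.87242903486496))
seat (array([ 488.71592053, -183.72420657]), np.float64(55.59941106444142))
tip [ 488.13530782 -183.59640595   70.        ] pin [ 521.05717461 -181.14993762   46.        ] mark [ 536.53672294 -202.01478698   33.        ]
4.249915220515722 33.01264183254017
-20.83351846085414 51.787389838502214
2.621634212086461 33.30319641498765
-21.64154591037274 52.44475565389138
bore [-1.68694893 -1.82610778]
[array([435.97409666, -78.43331636]), array([430.83746751,  10.08539672])] edge dir 93.32107735396994 88.66762388527589 [-56.09421791  -4.77395982]
```

```bash
python3 -m jog '[[0,-0.01,0,0,0.1],[0.002,-0.03,0,0,0.1],[0.004,-0.06,0,0,0.1],[0.005,-0.09,0,0,0.1],[0.007,-0.12,0,0,0.1],[0.009,-0.14,0.01,0,0.1],[0.0092,-0.15,0.02,0,0.1],[0.0092,-0.1531,0.04,0,0.1],[0.0092,-0.1531,0.055,0,0.1],[0.0092,-0.1531,0.061,0,0.1],[0.0092,-0.1531,0.063,0,0.1],[0.0092,-0.1531,0.063,0,0.1],[0.0092,-0.1531,0.063,0,0.1]]' 60
python3 - <<'E'
from h import *
a=snap('scene','4');b=snap('side','4')
from bench import r
s=r.sense();print(s['tool_pos'],s['tcp_rot'],s['ft_force'],s['wrist_torque'],s['finger_gap'])
cv2.imwrite('pics/c4.png',np.hstack([cv2.resize(a['pixels'][200:300,215:305,::-1],(390,433),interpolation=2),cv2.resize(b['pixels'][200:300,255:345,::-1],(390,433),interpolation=2)]))
E
```

```text
time: 6.6
tool_pos: [489.9, -182.7, 94.8]
tcp_rot: [-179.9, -0.1, -176.6]
ft_force: [0.3, 0.6, -2.2]
finger_gap: 27.1
[ 489.85168125 -182.8675288    94.8608209 ] [-1.79930440e+02 -9.07693659e-02 -1.76586269e+02] [ 0.08954532  0.07290084 -2.46913833] [ 0.02680411 -0.00654874  0.03051289] 26.841146454226745
```

View pics/c4.png

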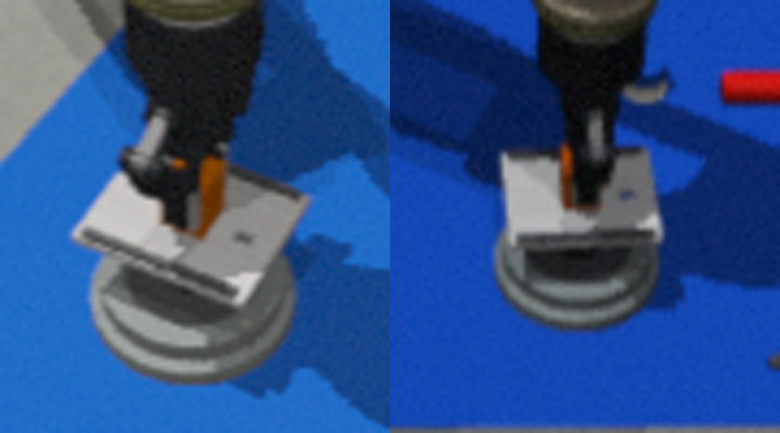

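Run:
```python
from h import *
a=ld('scene4');b=ld('side4')
o=lambda c,x,y:((c[0]+.5)/4.333-.5+x,(c[1]+.5)/4.333-.5+y)
zt=84.8
for d,off,C,S in((a,(215,200),[(72,237),(240,306),(313,200)],(243,238)),(b,(255,200),[(503-390,152),(650-390,149),(663-390,240),(513-390,245)],(627-390,195))):
    P=np.array([onz(d,*o(c,*off),zt)[:2] for c in C]);print(np.round(P,1),'centre',(P[0]+P[2])/2,'slot',onz(d,*o(S,*off),zt-2)[:2])
```

```text
[[ 438.2 -230.9]
 [ 547.5 -225.5]
 [ 544.7 -135.2]] centre [ 491.44055174 -183.04760574] slot [ 522.98222866 -179.91645595]
[[ 433.1 -138.9]
 [ 542.8 -136.1]
 [ 546.8 -226.1]
 [ 438.9 -230.5]] centre [ 489.93681348 -182.51493607] slot [ 523.37549254 -180.54974554]
```

Both cameras put the plate centre within about 1 mm of the shaft, so I'll lower it gently.

```bash
python3 -m jog '[[0,0,0.003,0,0.1],[0,0,0.006,0,0.1],[0,0,0.009,0,0.1],[0,0,0.012,0,0.1],[0,0,0.015,0,0.1],[0,0,0.018,0,0.1],[0,0,0.018,0,0.1]]' 60
```

```text
time: 7.4
tool_pos: [489.4, -182.7, 76.2]
tcp_rot: [-180.0, -0.1, -176.6]
ft_force: [-0.4, 0.6, -2.2]
finger_gap: 27.3
```

```bash
python3 -m jog '[[0,0,0.002,0,0.1],[0,0,0.004,0,0.1],[0,0,0.006,0,0.1],[0,0,0.008,0,0.1],[0,0,0.01,0,0.1],[0,0,0.011,0,0.1],[0,0,0.012,0,0.1],[0,0,0.012,0,0.1]]' 60; python3 -m jog '[[0,0,0.001,0,0.1],[0,0,0.002,0,0.1],[0,0,0.002,0,0.1]]'
```

```text
time: 8.2
tool_pos: [489.3, -182.7, 64.0]
tcp_rot: [-180.0, -0.2, -176.6]
ft_force: [0.5, 0.4, -2.1]
finger_gap: 27.4
time: 8.5
tool_pos: [489.2, -182.7, 61.9]
tcp_rot: [-180.0, -0.2, -176.6]
ft_force: [0.7, -0.3, -2.1]
finger_gap: 26.8
```

```bash
python3 -m jog '[[0,0,0.0007,0,0.1],[0,0,0.0014,0,0.1],[0,0,0.0015,0,0.1]]'; python3 -m jog '[[0,0,0.0007,0,0.1],[0,0,0.0014,0,0.1],[0,0,0.0015,0,0.1]]'
```

```text
time: 8.8
tool_pos: [489.1, -182.6, 60.3]
tcp_rot: [-180.0, -0.2, -176.6]
ft_force: [-1.1, -0.2, -2.3]
finger_gap: 27.2
time: 9.1
tool_pos: [489.0, -182.6, 58.6]
tcp_rot: [-180.0, -0.2, -176.6]
ft_force: [-0.3, 0.2, -1.6]
finger_gap: 26.9
```

```bash
python3 -m jog '[[0,0,0.0007,0,0.1],[0,0,0.0014,0,0.1],[0,0,0.0015,0,0.1]]'; python3 -m jog '[[0,0,0.0007,0,0.1],[0,0,0.0014,0,0.1],[0,0,0.0015,0,0.1]]'
```

```text
time: 9.4
tool_pos: [489.2, -182.7, 57.7]
tcp_rot: [-180.0, -0.2, -176.6]
ft_force: [-2.5, 1.1, 5.4]
finger_gap: 27.0
time: 9.7
tool_pos: [489.2, -182.6, 56.7]
tcp_rot: [-180.0, -0.2, -176.6]
ft_force: [-3.6, 1.8, 6.4]
finger_gap: 27.0
```

```bash
python3 -m jog '[[0.0003,0,0.0007,0,0.1],[0.0005,0,0.0014,0,0.1],[0.0005,0,0.002,0,0.1],[0.0005,0,0.0025,0,0.1]]'; python3 -m jog '[[0,0,0.0007,0,0.1],[0,0,0.0014,0,0.1],[0,0,0.002,0,0.1],[0,0,0.0025,0,0.1]]'
```

```text
time: 10.1
tool_pos: [489.2, -182.7, 55.1]
tcp_rot: [-180.0, -0.1, -176.6]
ft_force: [-2.5, 2.2, 5.2]
finger_gap: 27.2
time: 10.5
tool_pos: [489.3, -182.7, 53.1]
tcp_rot: [-180.0, -0.1, -176.6]
ft_force: [-3.4, 1.1, 6.2]
finger_gap: 27.4
```

Run:
```python
from h import *
a=snap('scene','5');b=snap('side','5');w=snap('wrist','5')
from bench import r
s=r.sense();print(s['tool_pos'],s['tcp_rot'],s['ft_force'],s['wrist_torque'],s['finger_gap'])
cv2.imwrite('pics/c5.png',np.hstack([cv2.resize(a['pixels'][210:300,215:305,::-1],(390,390),interpolation=2),cv2.resize(b['pixels'][210:300,255:345,::-1],(390,390),interpolation=2)]))
```

```text
[ 489.23192083 -182.67922413   53.04061267] [-1.79966454e+02 -1.19325851e-01 -1.76576397e+02] [-2.86083636  1.44760806  4.90828004] [0.35680544 0.59319498 0.00847864] 27.326266179227854
```

View pics/c5.png

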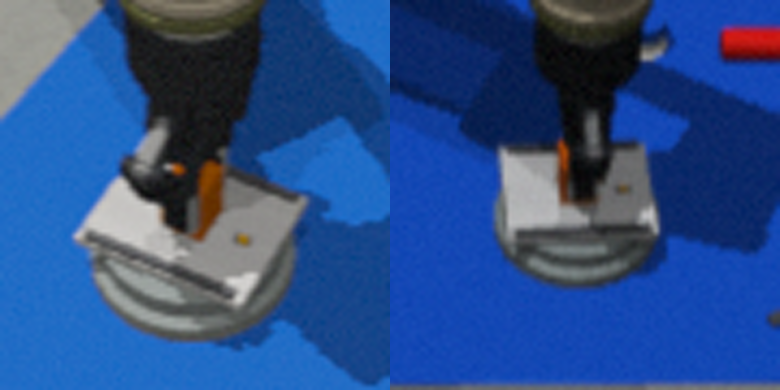

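The brass pin now shows in the slot at scene crop (243,240) and side crop (623,189). I'll press on steadily.

```bash
python3 -m jog '[[0,0,0.0007,0,0.1],[0,0,0.0014,0,0.1],[0,0,0.002,0,0.1],[0,0,0.0025,0,0.1]]'; python3 -m jog '[[0,0,0.0007,0,0.1],[0,0,0.0014,0,0.1],[0,0,0.0018,0,0.1],[0,0,0.0018,0,0.1]]'
```

```text
time: 11.05
tool_pos: [489.3, -182.7, 51.0]
tcp_rot: [-180.0, -0.1, -176.6]
ft_force: [-4.5, 1.3, 6.0]
finger_gap: 26.9
time: 11.45
tool_pos: [489.3, -182.7, 49.6]
tcp_rot: [-180.0, -0.1, -176.6]
ft_force: [-3.1, 1.7, 5.2]
finger_gap: 26.7
```

```bash
python3 -m jog '[[0,0,0.0005,0,0.1],[0,0,0.001,0,0.1],[0,0,0.001,0,0.1]]'
```

```text
time: 11.75
tool_pos: [489.2, -182.7, 49.1]
tcp_rot: [-180.0, -0.1, -176.6]
ft_force: [-5.1, 1.7, 7.6]
finger_gap: 27.1
```

```bash
python3 -m jog '[[0,0,0.0005,0,0.1],[0,0,0.001,0,0.1],[0,0,0.001,0,0.1]]'
```

```text
time: 12.05
tool_pos: [489.2, -182.7, 49.1]
tcp_rot: [-180.0, -0.1, -176.6]
ft_force: [-7.2, 3.3, 11.1]
finger_gap: 27.1
```

```bash
python3 -m jog '[[0,0,0.0007,0,0.1],[0,0,0.0014,0,0.1],[0,0,0.0014,0,0.1]]'
```

```text
time: 12.35
tool_pos: [489.2, -182.8, 49.0]
tcp_rot: [-180.0, -0.2, -176.6]
ft_force: [-9.2, 5.0, 15.1]
finger_gap: 27.2
```

```bash
python3 -m jog '[[0,0,0,0,0.1],[0,0,0,0,0.1],[0,0,0,0,0.4],[0,0,0,0,0.6],[0,0,0,0,0.7],[0,0,0,0,0.7],[0,0,0,0,0.7],[0,0,0,0,0.7]]'
```

```text
time: 13.15
tool_pos: [489.3, -182.8, 49.0]
tcp_rot: [-180.0, -0.2, -176.6]
ft_force: [0.9, 0.5, -0.1]
finger_gap: 59.7
```

```bash
python3 -m jog '[[0,0,-0.005,0,0.7],[0,0,-0.02,0,0.7],[0,0,-0.05,0,0.7],[0,0,-0.09,0,0.7],[0,0,-0.12,0,0.7],[0.02,0,-0.15,0,0.7],[0.06,0,-0.16,0,0.7],[0.09,0,-0.16,0,0.7],[0.1,0,-0.16,0,0.7],[0.1,0,-0.16,0,0.7]]'
python3 - <<'E'
from h import *
a=snap('scene','6');b=snap('side','6');w=snap('wrist','6')
cv2.imwrite('pics/c6.png',np.hstack([cv2.resize(a['pixels'][210:300,215:305,::-1],(390,390),interpolation=2),cv2.resize(b['pixels'][210:300,255:345,::-1],(390,390),interpolation=2)]))
E
```

```text
time: 14.15
tool_pos: [389.5, -189.0, 210.5]
tcp_rot: [-179.9, -0.1, -176.6]
ft_force: [0.1, -0.2, 0.2]
finger_gap: 59.6
```

View pics/c6.png

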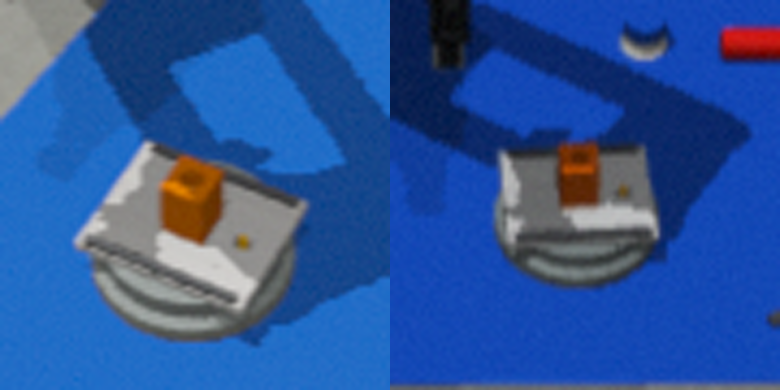

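View pics/wrist6.png

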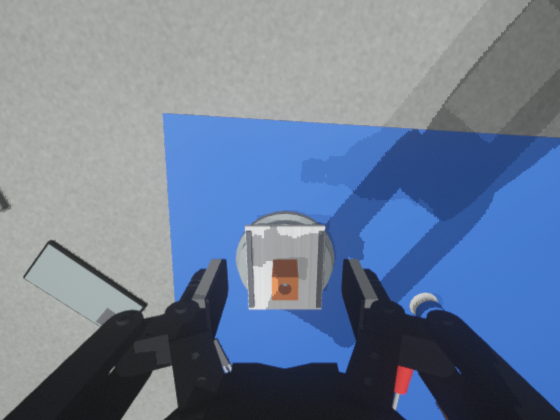

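View pics/scene6.png

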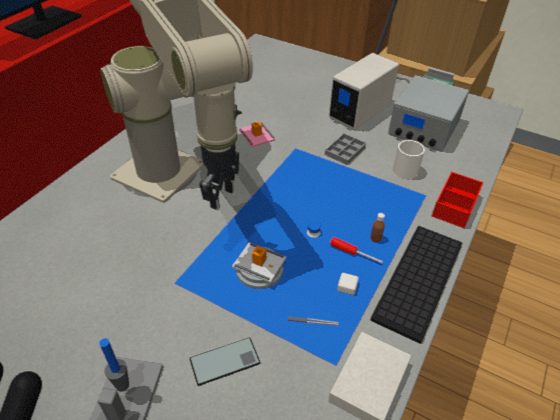

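The plate sits level on the stand at scene (260,262), with the brass pin showing in the slot in both views. The gripper is clear and the bystanders look unmoved.

Run:
```python
from bench import r
print(r.hand_in())
```

```text
the job is handed in; nothing more can be done
None
```

I mounted the aluminium carrier plate with the orange hub on the stand, pressed it home, let go and handed the job in at about 14 s of the 54 s allowed.

- **Turning:** I found the pin's direction in the camera images and turned the plate by about 21° while carrying it. The pin went straight into the slot, so no turning by feel was needed.
- **Pressing down:** The collar slid down at about 5–6 N measured. The plate then stopped at TCP z = 49.1 mm, the height I had worked out for the seat. It did not sink any further as the vertical push rose to 15 N. The highest total I read was about 18 N, against the 30 N limit, though I only read the force at the end of each move.
- **Last checks:** After I let go, the scene and side views showed the plate level on the stand with the brass pin visible in the slot. The gripper was clear with about zero force on it, and the bystanders and the pink look-alike appeared unmoved.
- **Not checked or not agreeing:**
  - I judged flushness from the stop height and the pictures; I did not measure it separately.
  - The camera estimates of the shaft position differed by 1–2 mm.
  - A sideways force of up to about 10 N built up while pressing and was gone after release.

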